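Sort refill cartridges by weight and close the carton

ROBOT

A 6-joint arm with a two-finger parallel gripper is mounted at the origin on a cart in front of the work surface, level with it; the furniture and walls round the work are solid. World frame = base frame: x ahead of the robot, y to its left, z up, the work surface at z = 0. Lengths are in mm, angles in rad, forces in N, time in s.
With the tool pointing down it reaches from about 150 to 775 mm from the base axis. Payload 6.1 kg.
Tool frame: the origin (TCP) lies where the fingers leave the gripper's body, on its centre line; the fingertips stand 73 mm ahead of it and the grasp point (between the pads) lies ahead of it (ctrl.pinch_z is the z of the grasp point in the tool frame, in mm); z points along the fingers, y is the line along which they close (so a half turn about z gives the same grasp; the last joint's range is limited). The gripper opens to 85 mm and grips with 20 to 120 N. Pads are 22 mm wide; open, the fingers measure 114 mm over their backs; the gripper's body (76 mm by 85 mm) begins 54 mm behind the grasp point. The pads swing forward as they close: fully open they stand 13 mm farther back than shut.
Start: joints at [0, 0.126, -0.04, 1.405, 0, 1.571], TCP at [524.984, -0, 303.895] pointing down, gripper open.
Joint ranges: [-2.72, 2.72], [-0.95, 1.95], [-1.27, 1.35], [-1.78, 2.02], [-1.46, 1.47], [-3.14, 3.14]. Speed limits (rad/s): [2.39, 2.39, 3.01, 3.14, 3.14, 3.14].

INTERFACE

Orientations are given as a unit quaternion [x, y, z, w].
In Python, from workcell import ctrl, vision, job gives the robot as it stands. The module is installed in compiled form; this text tells all that it offers.
- The arm moves only by the shell command python3 -m jog 'ROWS' [FORCE]. ROWS is JSON, a list of rows, each an object of numbers: "fingers": the opening in per cent of the stroke, from 0 (shut) to 100 (fully open); "dx", "dy", "dz": the shift along the world's x, y, z in m; "wx", "wy", "wz": the turn, a rotation vector about the world's x, y, z in degrees. A call has exactly 8 rows; each row is the pose to reach, as a shift and turn from the pose commanded when the call began; what a row does not reach only later rows make up. A row lasts 1/10 s, in which the tool goes at most 50 mm and 8.59 degrees, less where a joint would pass 70% of its speed; a pose out of reach is approached as far as the arm can. A call with a gripper value outside its range is refused whole. The fingers move at their own pace and stop on an object; FORCE is the grip in N (left out, the last holds). Time passes only in rows, so rows that repeat a pose let the fingers close, or fill a call up. It gives the time, the measured TCP pose, the force, the opening and the grip force at its end, in the units of the state.
- ctrl.state(): the state, without advancing time (a new reading comes with each control period).
- vision.camera(name): name is "scene" or "side" or "wrist"; returns (picture, depth): 384x512x3 uint8, blue, green, red; 384x512 float32, mm along the optical axis (not along the pixel's ray), 0 where there is no reading.
- vision.camera_params(name): a dict with "fovy" (degrees; the focal length in pixels is half the picture's height over the tangent of half this angle, whatever the lens; pixels are square), "cx", "cy" (the principal point, pixels), "D" ([k1, k2, p1, p2, k3] as OpenCV has them; the pictures are not rectified), "position" and "orientation" of the camera in the world. Camera axes: x right, y down, z forward; pixel columns grow to the right and rows downward; lengths in mm; the calibration is good to about 2 mm. A picture is of the moment at which its call begins: read the wrist's pose just before it. camera_params takes no time and is no camera call; for the wrist camera it gives the pose at the moment of the call.
- job.finish_job(): hands the job in; it is judged then, once.
The state is a dict: "clock": time; "q": joint angles; "qvel": joint speeds; "joint_torque": joint torques, N m; "position": TCP position; "orientation": TCP orientation; "ft_force": force on the tool from outside, world axes, zero at the start; "wrist_torque": the same for the moment, N m; "gripper_width": finger opening in mm; "gripper_force": force on a finger pad.
Only numpy, scipy, OpenCV 4.12 (cv2) and the standard library are available. Lean on these libraries where they do the work, as an engineer would, in place of code of your own. Each camera call takes 0.05 s, during which the arm holds its last target. There are 200 camera calls.

TASK

Two sealed lubricant refill cartridges lie on the bench and look alike, and one or both are full: lift each one just clear to feel whether it is full (heavy) or used up (light). Lay a full one flat on the floor of the cardboard carton and a used one flat in the red tray, setting them down rather than dropping them. When both are sorted, close the carton by folding the plain flap fully down first and then the flap with the blue stripe fully down over it; leave the other things on the bench where they are.

Things in the scene. Friction and masses are not known exactly. Their poses are not given: they have to be found in the camera images.
- cart_1_mid (a point): centre of one of two identical-looking sealed square cartridges (the name tells nothing): grey 46 x 46 mm body with green band, black 50 x 50 mm end collars, 90 mm long, plus a 12 mm long neck (28 mm across) on its +y end. Lies flat, 50 mm high; the point is 25 mm up, neck not counted. y runs along it. Grip across the 46 mm. Used: 0.10 to 0.20 kg; full: 0.43 to 0.72 kg.
- cart_2_mid (a point): centre of one of two identical-looking sealed square cartridges (the name tells nothing): grey 46 x 46 mm body with green band, black 50 x 50 mm end collars, 90 mm long, plus a 12 mm long neck (28 mm across) on its +y end. Lies flat, 50 mm high; the point is 25 mm up, neck not counted. y runs along it. Grip across the 46 mm. Used: 0.10 to 0.20 kg; full: 0.43 to 0.72 kg.
- carton: open cardboard carton fixed to the bench, outside 206 mm along its x, 142 mm along its y, walls 66 mm high and 3 mm thick, floor 3 mm. Origin: centre of its underside. Two cartridges fit side by side along its y axis, at x = -48 and +48 mm. Its flaps stand open along its -y edge (plain) and +y edge (blue stripe).
- tray: low red plastic tray fixed to the bench for used cartridges, outside 190 mm along x, 160 mm along y (172 mm over the rim lips), 28 mm high, walls and floor 4 mm. Origin: centre of its underside.
- flap_plain (a joint): angle (rad) of the plain cardboard flap on the carton's -y edge: 0 = down level over the carton, 1.57 = upright, more = leaning outwards (stop at 2.2). Panel 202 mm along the hinge, 78 mm from hinge to free edge, 3 mm thick. It stays at any angle; about 1 N at the free edge moves it, so a fingertip can push it over from outside.
- flap_blue (a joint): angle (rad) of the flap with a blue stripe along its free edge, hinged along the carton's +y edge; same size, stiffness and sense as the plain flap; it lies 4 mm higher when down and overlaps the plain flap by 14 mm.
- flap_plain_hinge (a point): middle of the plain flap's hinge line, at the carton's -y edge, 66 mm above the bench; it has the carton's axes.
- flap_blue_hinge (a point): middle of the blue-striped flap's hinge line, at the carton's +y edge, 70 mm above the bench; it has the carton's axes.
- foot: bystander: black round rubber machine foot, 92 mm across, 60 mm high; origin under its centre.
- sander: bystander: brown sanding block, 61 x 98 x 30 mm; origin under its centre.
- tape: bystander: roll of black vinyl tape lying flat, 69 mm across, 19 mm high; origin under its centre.
There are look-alikes about, which are no part of the job. Leave any orange look-alike of the part that bears cart_2_mid alone.

How it is judged (in metres and radians):
On the way, in this order (a step that is already met when the one before it is completed fails the run):
1. every cartridge lies flat and released where it belongs: full in the carton, used in the tray, both flaps still open (((x of cart_1_mid in the frame of carton between -0.1 and 0.1 m and y of cart_1_mid in the frame of carton between -0.07 and 0.07 m and z of cart_1_mid in the frame of carton below 0.045 m and contact force between cart_1 and carton above 3.1 N) or (x of cart_1_mid in the frame of tray between -0.092 and 0.092 m and y of cart_1_mid in the frame of tray between -0.077 and 0.077 m and z of cart_1_mid in the frame of tray below 0.045 m and contact force between cart_1 and tray between 0.4 and 3.1 N)) and angle between each of cart_1_mid, cart_2_mid's own z axis and vertical below 0.2 rad and linear speed of each of cart_1, cart_2 below 0.03 m/s and contact force between the fingers and cart_1 below 0.1 N and ((x of cart_2_mid in the frame of carton between -0.1 and 0.1 m and y of cart_2_mid in the frame of carton between -0.07 and 0.07 m and z of cart_2_mid in the frame of carton below 0.045 m and contact force between cart_2 and carton above 3.1 N) or (x of cart_2_mid in the frame of tray between -0.092 and 0.092 m and y of cart_2_mid in the frame of tray between -0.077 and 0.077 m and z of cart_2_mid in the frame of tray below 0.045 m and contact force between cart_2 and tray between 0.4 and 3.1 N)) and contact force between the fingers and cart_2 below 0.1 N and value of joint each of flap_plain, flap_blue above 0.9 rad), for 0.1 s.
2. the plain flap is folded fully down, the blue-striped one not yet (value of joint flap_plain below 0.15 rad and value of joint flap_blue above 0.4 rad), for 0.1 s.
3. the blue-striped flap is folded fully down over it (value of joint each of flap_blue, flap_plain below 0.15 rad), for 0.1 s.
At the end, for the whole second after the job is handed in: Each full cartridge (more than 3.1 N on its support) lies on the carton's floor and each used one in the tray, flat within 0.2 rad, at rest and released; both flaps are within 0.15 rad of fully down (all of step 3 and ((x of cart_1_mid in the frame of carton between -0.1 and 0.1 m and y of cart_1_mid in the frame of carton between -0.07 and 0.07 m and z of cart_1_mid in the frame of carton below 0.045 m and contact force between cart_1 and carton above 3.1 N) or (x of cart_1_mid in the frame of tray between -0.092 and 0.092 m and y of cart_1_mid in the frame of tray between -0.077 and 0.077 m and z of cart_1_mid in the frame of tray below 0.045 m and contact force between cart_1 and tray between 0.4 and 3.1 N)) and angle between each of cart_1_mid, cart_2_mid's own z axis and vertical below 0.2 rad and linear speed of each of cart_1, cart_2 below 0.03 m/s and contact force between the fingers and cart_1 below 0.1 N and ((x of cart_2_mid in the frame of carton between -0.1 and 0.1 m and y of cart_2_mid in the frame of carton between -0.07 and 0.07 m and z of cart_2_mid in the frame of carton below 0.045 m and contact force between cart_2 and carton above 3.1 N) or (x of cart_2_mid in the frame of tray between -0.092 and 0.092 m and y of cart_2_mid in the frame of tray between -0.077 and 0.077 m and z of cart_2_mid in the frame of tray below 0.045 m and contact force between cart_2 and tray between 0.4 and 3.1 N)) and contact force between the fingers and cart_2 below 0.1 N); the robot touches nothing.
It fails at once if a bystander (rubber foot, sanding block, tape roll) is moved more than 40 mm (distance of any of foot, sander, tape from where it was at the start of the episode above 0.04 m).
It fails at once if a cartridge is dropped: it falls freely faster than 0.7 m/s (a fall of about 25 mm) ((linear speed of cart_1 above 0.7 m/s and contact force between the fingers and cart_1 below 0.1 N) or (linear speed of cart_2 above 0.7 m/s and contact force between the fingers and cart_2 below 0.1 N)).
It also fails if it takes over 72 s, if anything falls off the work surface, if the arm or the gripper's body presses on something with over 40 N, if the wrist force passes 120 N, or if a joint passes its speed limit or range.

## Working session

There is one attempt and no reset: what is moved stays moved. The work goes in short steps, Python scripts to look and compute and a shell command to move; the robot and the scene stay as the last step left them, time stands still between calls to the robot, and variables do not carry over. Pictures are saved under pics/ and viewed, at most 10 in all, crops included, and the job is handed in when it is done.

```bash
mkdir -p pics
cat > h.py <<'E'
import numpy as np, cv2
from scipy.spatial.transform import Rotation as R
from workcell import ctrl, vision, job
def cam(n):
    p=vision.camera_params(n); im,d=vision.camera(n); return im,d,p
def K(p,im):
    f=im.shape[0]/2/np.tan(np.radians(p['fovy'])/2)
    return np.array([[f,0,p['cx']],[0,f,p['cy']],[0,0,1.]])
def rays(p,im,uv):
    u=cv2.undistortPoints(np.array(uv,float).reshape(-1,1,2),K(p,im),np.array(p['D'],float)).reshape(-1,2)
    return R.from_quat(p['orientation']).as_matrix(), np.c_[u,np.ones(len(u))]
def onplane(p,im,uv,z):
    M,r=rays(p,im,uv); r=r@M.T; o=np.array(p['position'])
    return o+r*((z-o[2])/r[:,2])[:,None]
def cloud(p,im,d):
    h,w=d.shape; g=np.stack(np.meshgrid(np.arange(w),np.arange(h)),-1).reshape(-1,2)
    M,r=rays(p,im,g); P=(r*d.reshape(-1,1))@M.T+np.array(p['position'])
    P[d.reshape(-1)==0]=np.nan
    return P.reshape(h,w,3)
E
python3 - <<'E'
from h import *
for n in('scene','side','wrist'):
    im,d,p=cam(n); np.savez(f'{n}0.npz',im=im,d=d); print(n,p)
    cv2.imwrite(f'pics/{n}0.png',im)
a=[cv2.imread(f'pics/{n}0.png') for n in('scene','side','wrist')]
print(ctrl.pinch_z, ctrl.state())
E
```

```text
scene {'fovy': 55.21593388164031, 'cx': 258.72362167054524, 'cy': 195.82997073352396, 'D': array([0.03159398, 0.        , 0.        , 0.        , 0.        ]), 'position': array([-184.30926912, -577.21189179,  706.04201288]), 'orientation': array([ 0.79505759, -0.38223626,  0.20624252, -0.42337086])}
side {'fovy': 52.82593410310768, 'cx': 257.5920156589625, 'cy': 190.65027715076542, 'D': array([0.01780064, 0.        , 0.        , 0.        , 0.        ]), 'position': array([544.88611921, 868.30599142, 794.09467853]), 'orientation': array([ 0.00422598,  0.90356589, -0.42829806,  0.0105643 ])}
wrist {'fovy': 58.954392856702526, 'cx': 255.17853244192344, 'cy': 189.0134558560684, 'D': array([-0.06081734,  0.        ,  0.        ,  0.        ,  0.        ]), 'position': array([525.36874852,  67.7706071 , 372.77411061]), 'orientation': array([ 9.90858664e-01, -4.97619353e-04, -8.08607621e-04,  1.34900731e-01])}
53.900000000000006 {'clock': 0.15, 'q': array([ 4.26184611e-06,  1.26264635e-01, -4.03478443e-02,  1.40541744e+00,
       -1.26222442e-05,  1.57082977e+00]), 'qvel': array([-1.68788232e-03, -2.65260477e-03,  4.89488325e-03, -1.43898297e-03,
       -3.42395987e-05, -1.40593175e-03]), 'joint_torque': array([-6.60388159e-04, -4.36274636e+01,  3.53150582e+01,  1.35390865e-02,
        2.80258462e-06, -9.74541621e-07]), 'position': array([ 5.24777993e+02, -5.76975179e-04,  3.03308040e+02]), 'orientation': array([ 7.07116961e-01,  7.07096332e-01, -4.40612994e-04, -4.31671276e-04]), 'ft_force': array([0.08728825, 0.43065268, 0.97201557]), 'wrist_torque': array([ 0.00958801,  0.10760469, -0.00257961]), 'gripper_force': 0.0, 'gripper_width': 85.26749717315651}
```

View pics/scene0.png

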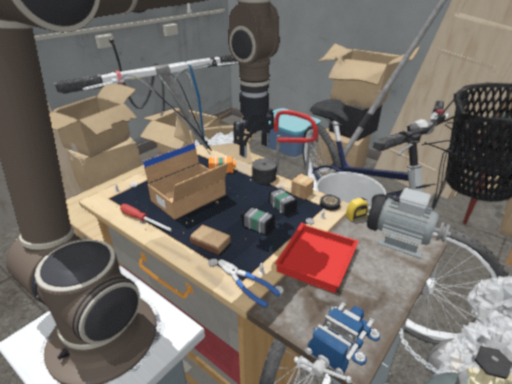

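View pics/side0.png

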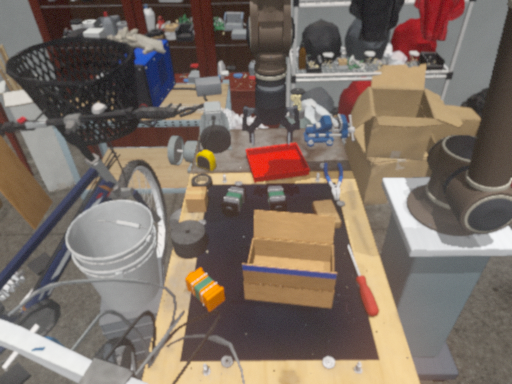

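The scene view shows the carton at (185,185), the two cartridges at (257,220) and (283,202), the tray at (318,255) and the orange look-alike at (222,163). In the side view the cartridges are at (233,198) and (275,195), the carton at (290,265) and the tray at (277,160).

```bash
cat > m.py <<'E'
from h import *
C={}
for n in('scene','side'):
    z=np.load(f'{n}0.npz'); im,d=z['im'],z['d']; p=vision.camera_params(n); P=cloud(p,im,d); C[n]=(im,P)
    hsv=cv2.cvtColor(im,cv2.COLOR_BGR2HSV); H,S,V=[hsv[...,i] for i in range(3)]
    X,Y,Z=P[...,0],P[...,1],P[...,2]
    ok=(X>150)&(X<800)&(abs(Y)<700)
    red=ok&((H<6)|(H>174))&(S>170)&(Z>20)&(Z<40)
    def rect(m,lab):
        q=P[m][:,:2].astype(np.float32)
        if len(q)>10: print(n,lab,len(q),cv2.minAreaRect(q),'zmed',np.median(P[m][:,2]), 'lohi',np.percentile(q,[1,99],axis=0).round(0).tolist())
    rect(red,'tray rim')
    blue=ok&(H>105)&(H<130)&(S>120)&(Z>80)&(X<560)&(Y>0); rect(blue,'blue')
    if blue.sum(): print(P[blue].min(0),P[blue].max(0))
    # clusters of things above bench
    m=(ok&(Z>8)&(Z<160)).astype(np.uint8)
    nn,L,st,ce=cv2.connectedComponentsWithStats(m)
    for i in range(1,nn):
        if st[i,4]>60: 
            q=P[L==i]; print(n,'obj',st[i],'z95 %.0f'%np.percentile(q[:,2],95)); 
            t=(L==i)&(Z>np.percentile(q[:,2],95)-6); rect(t,'top')
E
python3 m.py
```

```text
scene tray rim 623 ((496.41265869140625, -242.38232421875), (192.93934631347656, 169.03094482421875), 11.429261207580566) zmed 27.338656796345504 lohi [[392.0, -339.0], [600.0, -147.0]]
scene blue 209 ((478.9114685058594, 337.72845458984375), (11.955931663513184, 164.33767700195312), 81.46513366699219) zmed 136.23190123893073 lohi [[399.0, 325.0], [556.0, 349.0]]
[397.59484972 323.51287402 126.36760827] [559.86713104 350.59741629 146.79892867]
scene obj [179 107  32  46 331] z95 155
scene top 31 ((748.3060302734375, 526.0484619140625), (155.52220153808594, 62.6060676574707), 52.125789642333984) zmed 155.16569107359442 lohi [[690.0, 470.0], [774.0, 605.0]]
scene obj [ 143  142   93   75 4087] z95 139
scene top 383 ((481.54339599609375, 249.45089721679688), (189.29586791992188, 202.81382751464844), 81.81591033935547) zmed 139.86439339463595 lohi [[374.0, 147.0], [589.0, 350.0]]
scene obj [252 158  25  25 551] z95 64
scene top 258 ((747.2267456054688, 136.02413940429688), (89.9861831665039, 87.34431457519531), 39.35636901855469) zmed 61.836053418875906 lohi [[705.0, 93.0], [791.0, 180.0
[... 4807 characters left out ...]
 245  32  72 555] z95 31
side top 276 ((306.75390625, 313.33489990234375), (23.25843048095703, 102.8131332397461), 3.8825221061706543) zmed 28.49465198469602 lohi [[294.0, 264.0], [318.0, 364.0]]
side obj [185 267  40  44 971] z95 52
side top 602 ((690.3222045898438, 299.3038024902344), (49.17462921142578, 90.31295776367188), 44.365665435791016) zmed 50.12024856600863 lohi [[648.0, 257.0], [732.0, 342.0]]
side obj [148 323  37  44 205] z95 150
side top 19 ((711.1681518554688, 479.0225830078125), (35.64239501953125, 10.481433868408203), 29.997642517089844) zmed 149.9786731608192 lohi [[695.0, 469.0], [725.0, 491.0]]
side obj [152 333   5  18  62] z95 155
side obj [140 337  11  21  81] z95 155
```

Run:
```python
import cv2
a=cv2.imread('pics/side0.png')[170:315,160:355];b=cv2.imread('pics/scene0.png')[140:285,110:365]
cv2.imwrite('pics/crop.png',cv2.vconcat([cv2.resize(x,(500,290),interpolation=2) for x in(a,b)]))
```

```text
(no output)
```

View pics/wrist0.png

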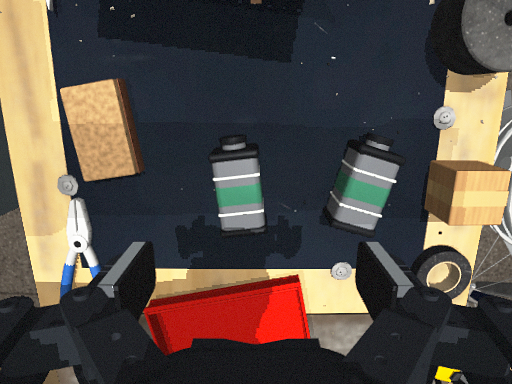

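View pics/crop.png

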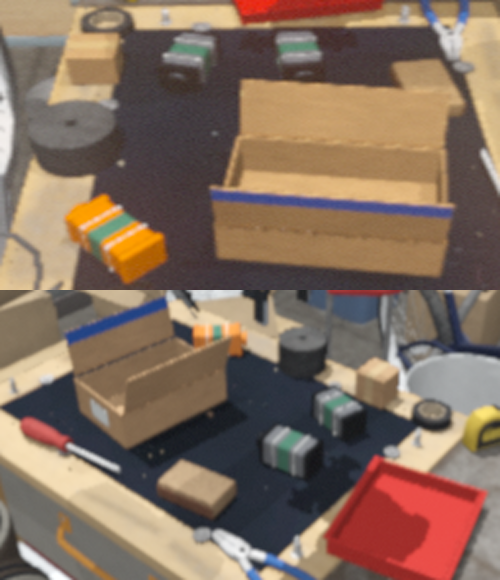

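The wrist view shows both cartridges with their necks up (+y): the first at (238,190), the second at (363,187). The crops confirm both carton flaps stand open, with the orange look-alike off to the side. Next I measure the carton and flaps.

```bash
cat > c.py <<'E'
from h import *
import sys
a=np.radians(-8.3); u=np.array([np.cos(a),np.sin(a)]); v=np.array([-u[1],u[0]])
def prof(n,im,d,p):
    P=cloud(p,im,d)
    q=P[np.isfinite(P[...,0])]; q=q[(q[:,2]>8)&(q[:,0]>340)&(q[:,0]<625)&(q[:,1]>115)&(q[:,1]<380)]
    s=q[:,:2]@u; t=q[:,:2]@v
    print(n)
    for z in range(10,160,10):
        m=(q[:,2]>=z)&(q[:,2]<z+10)
        if m.sum()>20:
            c=np.histogram(t[m],bins=np.arange(40,440,6)); k=[(int(c[1][i]+3),int(c[0][i])) for i in range(len(c[0])) if c[0][i]>12]
            print(z,'s',np.percentile(s[m],[1,99]).round(0),'t',np.percentile(t[m],[1,99]).round(0),k)
if __name__=='__main__':
    for n in('scene','side'):
        z=np.load(f'{n}0.npz'); prof(n,z['im'],z['d'],vision.camera_params(n))
E
python3 c.py
```

```text
scene
10 s [336. 539.] t [250. 395.] [(253, 117), (391, 24)]
20 s [337. 540.] t [250. 395.] [(253, 133), (391, 51)]
30 s [336. 540.] t [250. 395.] [(253, 118), (391, 91), (397, 18)]
40 s [336. 541.] t [249. 396.] [(253, 130), (391, 102), (397, 16)]
50 s [336. 541.] t [249. 396.] [(253, 131), (391, 103), (397, 18)]
60 s [336. 542.] t [249. 396.] [(247, 17), (253, 83), (391, 111), (397, 14)]
70 s [341. 540.] t [244. 399.] [(247, 106), (391, 29), (397, 89)]
80 s [340. 538.] t [240. 401.] [(241, 72), (247, 42), (391, 20), (397, 119)]
90 s [339. 538.] t [237. 403.] [(235, 16), (241, 86), (397, 129), (403, 18)]
100 s [340. 538.] t [233. 404.] [(235, 89), (241, 22), (397, 92), (403, 58)]
110 s [342. 538.] t [230. 405.] [(229, 33), (235, 82), (397, 63), (403, 92)]
120 s [340. 535.] t [226. 407.] [(229, 104), (397, 29), (403, 122)]
130 s [340. 536.] t [223. 408.] [(223, 71), (229, 61), (397, 13), (403, 124), (409, 20)]
140 s [340. 538.] t [222. 410.] [(223, 25), (403, 108), (409, 40)]
side
10 s [342. 542.] t [251. 395.] [(253, 177), (391, 199), (397, 32)]
20 s [343. 542.] t [252. 395.] [(253,
[... 249 characters left out ...]
7)]
60 s [340. 545.] t [248. 395.] [(247, 44), (253, 239), (259, 18), (391, 165), (397, 35)]
70 s [343. 540.] t [244. 398.] [(247, 213), (253, 63), (397, 150)]
80 s [344. 541.] t [241. 400.] [(241, 86), (247, 221), (397, 205)]
90 s [344. 540.] t [237. 402.] [(235, 16), (241, 256), (247, 29), (397, 157), (403, 51)]
100 s [343. 541.] t [234. 403.] [(235, 150), (241, 160), (397, 43), (403, 168)]
110 s [344. 541.] t [230. 404.] [(229, 31), (235, 255), (241, 14), (403, 223)]
120 s [343. 541.] t [227. 406.] [(229, 214), (235, 105), (403, 220)]
130 s [345. 540.] t [223. 407.] [(223, 91), (229, 232), (403, 169), (409, 58)]
140 s [343. 540.] t [224. 409.] [(223, 40), (229, 23), (403, 90), (409, 214)]
```

```bash
cat > w.py <<'E'
from h import *
z=np.load('wrist0.npz'); im,d=z['im'],z['d']; p=vision.camera_params('wrist'); P=cloud(p,im,d)
Z=P[...,2]; m=((Z>43)&(Z<58)).astype(np.uint8)
n,L,st,_=cv2.connectedComponentsWithStats(m)
for i in range(1,n):
    if st[i,4]>300: print(st[i],cv2.minAreaRect(P[L==i][:,:2].astype(np.float32)),np.median(Z[L==i]))
hsv=cv2.cvtColor(im,cv2.COLOR_BGR2HSV)
g=cv2.inRange(hsv,(70,80,40),(95,255,255))
n,L,st,ce=cv2.connectedComponentsWithStats(g)
for i in range(1,n):
    if st[i,4]>300: 
        c=ce[i]; print('green',st[i],onplane(p,im,[c],50), np.nanmean(P[L==i],0))
E
python3 w.py
```

```text
[451   0  44  73 731] ((721.0615844726562, 116.6976547241211), (21.14643669128418, 75.9866714477539), 35.48896408081055) 50.51884753132862
[ 329  144   77   94 3874] ((636.7286376953125, -26.1568603515625), (89.49110412597656, 49.635982513427734), 73.11580657958984) 47.83961905629815
[ 208  149   60   89 3889] ((508.091796875, -28.784751892089844), (49.3936767578125, 89.2099838256836), 6.870237827301025) 47.88502839512205
[ 442  168   70   58 3471] ((750.091552734375, -29.93821144104004), (59.81616973876953, 58.466854095458984), 0.5393802523612976) 55.682632982254006
green [ 335  170   56   38 1014] [[630.14769583 -23.08815139  50.        ]] [632.36981716 -25.0399585   42.9042306 ]
green [215 182  48  25 852] [[508.80723792 -27.85879596  50.        ]] [508.61344627 -28.69934854  47.24676053]
```

```bash
python3 -m jog '[{"fingers":100,"dx":-0.018,"dy":-0.029,"dz":-0.04,"wz":6.9},{"fingers":100,"dx":-0.018,"dy":-0.029,"dz":-0.08,"wz":6.9},{"fingers":100,"dx":-0.018,"dy":-0.029,"dz":-0.12,"wz":6.9},{"fingers":100,"dx":-0.018,"dy":-0.029,"dz":-0.15,"wz":6.9},{"fingers":100,"dx":-0.018,"dy":-0.029,"dz":-0.18,"wz":6.9},{"fingers":100,"dx":-0.018,"dy":-0.029,"dz":-0.21,"wz":6.9},{"fingers":100,"dx":-0.018,"dy":-0.029,"dz":-0.222,"wz":6.9},{"fingers":100,"dx":-0.018,"dy":-0.029,"dz":-0.222,"wz":6.9}]' 60
python3 -m jog '[{"fingers":0},{"fingers":0},{"fingers":0},{"fingers":0},{"fingers":0},{"fingers":0},{"fingers":0},{"fingers":0}]' 60
```

```text
invalid input at $[0]: expected keys fingers, dx, dy, dz, wx, wy, wz
invalid input at $[0]: expected keys fingers, dx, dy, dz, wx, wy, wz
```

```bash
python3 -m jog '[{"fingers":100,"dx":-0.018,"dy":-0.029,"dz":-0.04,"wx":0,"wy":0,"wz":6.9},{"fingers":100,"dx":-0.018,"dy":-0.029,"dz":-0.08,"wx":0,"wy":0,"wz":6.9},{"fingers":100,"dx":-0.018,"dy":-0.029,"dz":-0.12,"wx":0,"wy":0,"wz":6.9},{"fingers":100,"dx":-0.018,"dy":-0.029,"dz":-0.15,"wx":0,"wy":0,"wz":6.9},{"fingers":100,"dx":-0.018,"dy":-0.029,"dz":-0.18,"wx":0,"wy":0,"wz":6.9},{"fingers":100,"dx":-0.018,"dy":-0.029,"dz":-0.21,"wx":0,"wy":0,"wz":6.9},{"fingers":100,"dx":-0.018,"dy":-0.029,"dz":-0.222,"wx":0,"wy":0,"wz":6.9},{"fingers":100,"dx":-0.018,"dy":-0.029,"dz":-0.222,"wx":0,"wy":0,"wz":6.9}]' 60
python3 -m jog '[{"fingers":0,"dx":0,"dy":0,"dz":0,"wx":0,"wy":0,"wz":0},{"fingers":0,"dx":0,"dy":0,"dz":0,"wx":0,"wy":0,"wz":0},{"fingers":0,"dx":0,"dy":0,"dz":0,"wx":0,"wy":0,"wz":0},{"fingers":0,"dx":0,"dy":0,"dz":0,"wx":0,"wy":0,"wz":0},{"fingers":0,"dx":0,"dy":0,"dz":0,"wx":0,"wy":0,"wz":0},{"fingers":0,"dx":0,"dy":0,"dz":0,"wx":0,"wy":0,"wz":0},{"fingers":0,"dx":0,"dy":0,"dz":0,"wx":0,"wy":0,"wz":0},{"fingers":0,"dx":0,"dy":0,"dz":0,"wx":0,"wy":0,"wz":0}]' 60
```

```text
clock: 0.95
position: [505.7, -28.9, 80.3]
orientation: [0.663, 0.748, -0.001, -0.002]
ft_force: [0.4, -0.3, 0.5]
gripper_width: 85.0
gripper_force: 0.0
clock: 1.75
position: [508.0, -29.1, 83.6]
orientation: [0.663, 0.748, 0.001, 0.001]
ft_force: [-0.4, 0.2, 4.6]
gripper_width: 45.3
gripper_force: 63.1
```

```bash
python3 -m jog '[{"fingers":0,"dx":0,"dy":0,"dz":0.015,"wx":0,"wy":0,"wz":0},{"fingers":0,"dx":0,"dy":0,"dz":0.03,"wx":0,"wy":0,"wz":0},{"fingers":0,"dx":0,"dy":0,"dz":0.03,"wx":0,"wy":0,"wz":0},{"fingers":0,"dx":0,"dy":0,"dz":0.03,"wx":0,"wy":0,"wz":0},{"fingers":0,"dx":0,"dy":0,"dz":0.03,"wx":0,"wy":0,"wz":0},{"fingers":0,"dx":0,"dy":0,"dz":0.03,"wx":0,"wy":0,"wz":0},{"fingers":0,"dx":0,"dy":0,"dz":0.03,"wx":0,"wy":0,"wz":0},{"fingers":0,"dx":0,"dy":0,"dz":0.03,"wx":0,"wy":0,"wz":0}]'
python3 -c "
from h import *
for i in range(3):
  vision.camera('wrist'); print(ctrl.state()['ft_force'])"
```

```text
clock: 2.55
position: [506.8, -29.0, 111.5]
orientation: [0.663, 0.748, -0.0, -0.0]
ft_force: [-0.5, 0.9, -6.0]
gripper_width: 45.3
gripper_force: 63.4
[-0.11586614 -0.24517378 -6.45637285]
[-0.43656256  0.5176409  -6.55885758]
[-6.36658396e-03 -4.27579122e-01 -6.74666408e+00]
```

Cartridge A pulls down about 6.5 N (0.66 kg), so it is full and goes in the carton's -48 mm slot.

```bash
python3 -m jog '[{"fingers":0,"dx":0,"dy":0,"dz":0.04,"wx":0,"wy":0,"wz":0},{"fingers":0,"dx":0,"dy":0,"dz":0.08,"wx":0,"wy":0,"wz":-3},{"fingers":0,"dx":-0.01,"dy":0.02,"dz":0.12,"wx":0,"wy":0,"wz":-6},{"fingers":0,"dx":-0.02,"dy":0.06,"dz":0.14,"wx":0,"wy":0,"wz":-9},{"fingers":0,"dx":-0.03,"dy":0.1,"dz":0.14,"wx":0,"wy":0,"wz":-12},{"fingers":0,"dx":-0.04,"dy":0.14,"dz":0.14,"wx":0,"wy":0,"wz":-15.2},{"fingers":0,"dx":-0.05,"dy":0.18,"dz":0.14,"wx":0,"wy":0,"wz":-15.2},{"fingers":0,"dx":-0.06,"dy":0.22,"dz":0.14,"wx":0,"wy":0,"wz":-15.2}]'
python3 -m jog '[{"fingers":0,"dx":-0.006,"dy":0.03,"dz":0,"wx":0,"wy":0,"wz":0},{"fingers":0,"dx":-0.012,"dy":0.056,"dz":0,"wx":0,"wy":0,"wz":0},{"fingers":0,"dx":-0.012,"dy":0.066,"dz":0,"wx":0,"wy":0,"wz":0},{"fingers":0,"dx":-0.012,"dy":0.066,"dz":0,"wx":0,"wy":0,"wz":0},{"fingers":0,"dx":-0.012,"dy":0.066,"dz":-0.02,"wx":0,"wy":0,"wz":0},{"fingers":0,"dx":-0.012,"dy":0.066,"dz":-0.04,"wx":0,"wy":0,"wz":0},{"fingers":0,"dx":-0.012,"dy":0.066,"dz":-0.05,"wx":0,"wy":0,"wz":0},{"fingers":0,"dx":-0.012,"dy":0.066,"dz":-0.05,"wx":0,"wy":0,"wz":0}]'
python3 - <<'E'
from h import *
im,d,p=cam('side'); a=cv2.resize(im[150:330,190:360],(560,590),interpolation=2); cv2.imwrite('pics/s1.png',a); print(ctrl.state()['position'])
E
```

```text
clock: 3.5
position: [446.3, 192.4, 252.1]
orientation: [0.757, 0.654, 0.0, 0.0]
ft_force: [0.7, 0.7, -5.9]
gripper_width: 45.4
gripper_force: 65.5
clock: 4.3
position: [434.5, 255.6, 200.4]
orientation: [0.757, 0.654, -0.002, -0.0]
ft_force: [0.1, -0.6, -7.1]
gripper_width: 45.4
gripper_force: 65.1
[434.93573641 256.06827217 201.62459572]
```

View pics/s1.png

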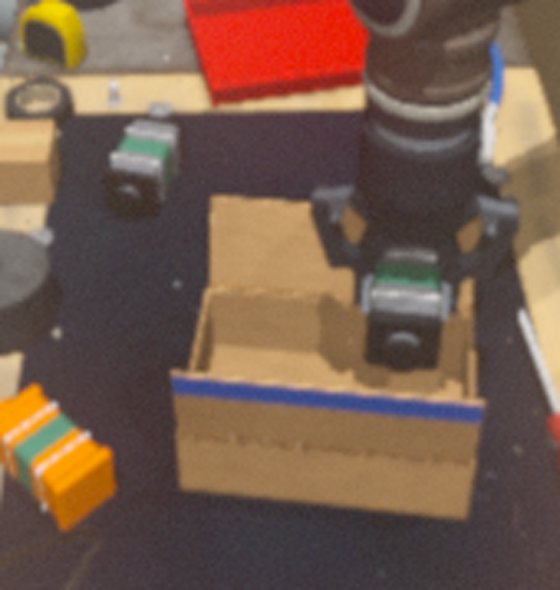

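The cartridge hangs over the right slot with its neck towards the blue flap, around (400,345) in the crop. I shift it 7 mm inwards for finger room and lower it.

```bash
python3 -m jog '[{"fingers":0,"dx":0.007,"dy":-0.001,"dz":-0.02,"wx":0,"wy":0,"wz":0},{"fingers":0,"dx":0.007,"dy":-0.001,"dz":-0.045,"wx":0,"wy":0,"wz":0},{"fingers":0,"dx":0.007,"dy":-0.001,"dz":-0.07,"wx":0,"wy":0,"wz":0},{"fingers":0,"dx":0.007,"dy":-0.001,"dz":-0.09,"wx":0,"wy":0,"wz":0},{"fingers":0,"dx":0.007,"dy":-0.001,"dz":-0.1,"wx":0,"wy":0,"wz":0},{"fingers":0,"dx":0.007,"dy":-0.001,"dz":-0.106,"wx":0,"wy":0,"wz":0},{"fingers":0,"dx":0.007,"dy":-0.001,"dz":-0.11,"wx":0,"wy":0,"wz":0},{"fingers":0,"dx":0.007,"dy":-0.001,"dz":-0.112,"wx":0,"wy":0,"wz":0}]'
python3 -m jog '[{"fingers":0,"dx":0,"dy":0,"dz":-0.001,"wx":0,"wy":0,"wz":0},{"fingers":0,"dx":0,"dy":0,"dz":-0.002,"wx":0,"wy":0,"wz":0},{"fingers":0,"dx":0,"dy":0,"dz":-0.003,"wx":0,"wy":0,"wz":0},{"fingers":0,"dx":0,"dy":0,"dz":-0.004,"wx":0,"wy":0,"wz":0},{"fingers":0,"dx":0,"dy":0,"dz":-0.004,"wx":0,"wy":0,"wz":0},{"fingers":0,"dx":0,"dy":0,"dz":-0.004,"wx":0,"wy":0,"wz":0},{"fingers":0,"dx":0,"dy":0,"dz":-0.004,"wx":0,"wy":0,"wz":0},{"fingers":0,"dx":0,"dy":0,"dz":-0.004,"wx":0,"wy":0,"wz":0}]'
```

```text
clock: 5.15
position: [442.5, 256.2, 90.6]
orientation: [0.756, 0.654, 0.001, 0.0]
ft_force: [-0.5, -0.1, -6.6]
gripper_width: 45.5
gripper_force: 65.2
clock: 5.95
position: [442.1, 256.1, 86.6]
orientation: [0.756, 0.654, 0.0, 0.0]
ft_force: [-3.1, -1.5, 5.8]
gripper_width: 45.4
gripper_force: 66.6
```

Contact (force +5.8 N). Open partly and rise.

```bash
python3 -m jog '[{"fingers":64,"dx":0,"dy":0,"dz":0,"wx":0,"wy":0,"wz":0},{"fingers":64,"dx":0,"dy":0,"dz":0,"wx":0,"wy":0,"wz":0},{"fingers":64,"dx":0,"dy":0,"dz":0,"wx":0,"wy":0,"wz":0},{"fingers":64,"dx":0,"dy":0,"dz":0,"wx":0,"wy":0,"wz":0},{"fingers":64,"dx":0,"dy":0,"dz":0.02,"wx":0,"wy":0,"wz":0},{"fingers":64,"dx":0,"dy":0,"dz":0.05,"wx":0,"wy":0,"wz":0},{"fingers":64,"dx":0,"dy":0,"dz":0.09,"wx":0,"wy":0,"wz":0},{"fingers":64,"dx":0,"dy":0,"dz":0.13,"wx":0,"wy":0,"wz":0}]'
python3 - <<'E'
from h import *
im,d,p=cam('side'); a=cv2.resize(im[150:330,190:360],(560,590),interpolation=2); cv2.imwrite('pics/s2.png',a); print(ctrl.state()['position'],ctrl.state()['gripper_width'])
import c; c.prof('side',im,d,p)
E
```

```text
clock: 6.75
position: [441.7, 255.8, 216.9]
orientation: [0.756, 0.654, -0.0, -0.0]
ft_force: [1.5, 0.5, -0.7]
gripper_width: 54.5
gripper_force: 0.0
[443.72881336 256.99687764 224.0762436 ] 54.32476789876877
side
10 s [341. 542.] t [251. 395.] [(253, 131), (259, 13), (391, 194), (397, 23)]
20 s [343. 543.] t [251. 395.] [(253, 134), (259, 15), (391, 199), (397, 26)]
30 s [342. 542.] t [251. 395.] [(253, 167), (259, 13), (391, 206), (397, 37)]
40 s [342. 542.] t [251. 395.] [(253, 203), (391, 201), (397, 27)]
50 s [344. 542.] t [252. 395.] [(253, 189), (259, 17), (277, 45), (283, 34), (289, 31), (295, 35), (301, 37), (307, 28), (313, 36), (319, 37), (325, 21), (391, 205), (397, 28)]
60 s [340. 545.] t [249. 395.] [(247, 26), (253, 230), (259, 30), (391, 168), (397, 35)]
70 s [343. 541.] t [244. 398.] [(247, 212), (253, 76), (397, 151)]
80 s [344. 540.] t [241. 400.] [(241, 72), (247, 162), (397, 207)]
90 s [344. 541.] t [237. 401.] [(235, 13), (241, 219), (247, 31), (397, 143), (403, 48)]
100 s [343. 541.] t [234. 403.] [(235, 115), (241, 117), (397, 44), (403, 184)]
110 s [344. 541.] t [231. 404.] [(229, 20), (235, 171), (403, 216)]
120 s [346. 542.] t [227. 406.] [(229, 103), (235, 68), (403, 220)]
130 s [345. 542.] t [223. 407.] [(223, 28), (229, 115), (403, 182), (409, 57)]
140 s [344. 540.] t [224. 409.] [(223, 15), (229, 21), (403, 89), (409, 200)]
150 s [345. 507.] t [307. 409.] [(325, 16), (409, 13)]
```

View pics/s2.png

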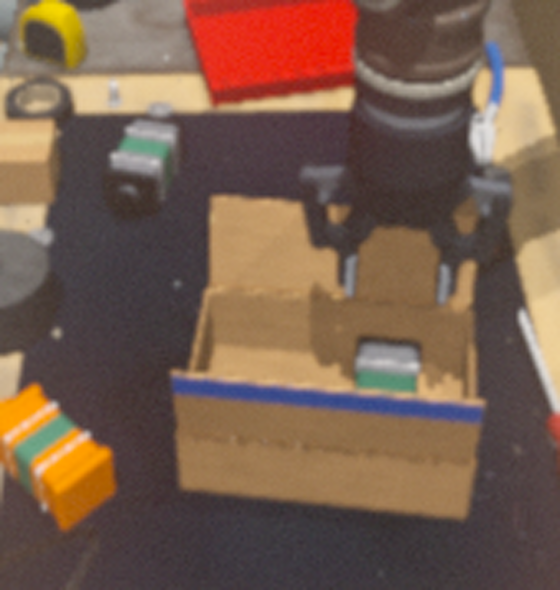

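Cartridge A lies flat in the carton at (388,370) in the crop, flaps unmoved. Next is B.

```bash
python3 -m jog '[{"fingers":64,"dx":0,"dy":0,"dz":0.035,"wx":0,"wy":0,"wz":0},{"fingers":64,"dx":0.02,"dy":-0.03,"dz":0.045,"wx":0,"wy":0,"wz":-3},{"fingers":64,"dx":0.045,"dy":-0.066,"dz":0.045,"wx":0,"wy":0,"wz":-6},{"fingers":64,"dx":0.07,"dy":-0.104,"dz":0.045,"wx":0,"wy":0,"wz":-8.7},{"fingers":100,"dx":0.095,"dy":-0.14,"dz":0.045,"wx":0,"wy":0,"wz":-8.7},{"fingers":100,"dx":0.12,"dy":-0.177,"dz":0.045,"wx":0,"wy":0,"wz":-8.7},{"fingers":100,"dx":0.145,"dy":-0.213,"dz":0.03,"wx":0,"wy":0,"wz":-8.7},{"fingers":100,"dx":0.17,"dy":-0.25,"dz":0.01,"wx":0,"wy":0,"wz":-8.7}]'
python3 -m jog '[{"fingers":100,"dx":0.024,"dy":-0.033,"dz":-0.01,"wx":0,"wy":0,"wz":0},{"fingers":100,"dx":0.024,"dy":-0.033,"dz":-0.05,"wx":0,"wy":0,"wz":0},{"fingers":100,"dx":0.024,"dy":-0.033,"dz":-0.08,"wx":0,"wy":0,"wz":0},{"fingers":100,"dx":0.024,"dy":-0.033,"dz":-0.11,"wx":0,"wy":0,"wz":0},{"fingers":100,"dx":0.024,"dy":-0.033,"dz":-0.135,"wx":0,"wy":0,"wz":0},{"fingers":100,"dx":0.024,"dy":-0.033,"dz":-0.144,"wx":0,"wy":0,"wz":0},{"fingers":100,"dx":0.024,"dy":-0.033,"dz":-0.144,"wx":0,"wy":0,"wz":0},{"fingers":100,"dx":0.024,"dy":-0.033,"dz":-0.144,"wx":0,"wy":0,"wz":0}]'
python3 -m jog '[{"fingers":0,"dx":0,"dy":0,"dz":0,"wx":0,"wy":0,"wz":0},{"fingers":0,"dx":0,"dy":0,"dz":0,"wx":0,"wy":0,"wz":0},{"fingers":0,"dx":0,"dy":0,"dz":0,"wx":0,"wy":0,"wz":0},{"fingers":0,"dx":0,"dy":0,"dz":0,"wx":0,"wy":0,"wz":0},{"fingers":0,"dx":0,"dy":0,"dz":0,"wx":0,"wy":0,"wz":0},{"fingers":0,"dx":0,"dy":0,"dz":0,"wx":0,"wy":0,"wz":0},{"fingers":0,"dx":0,"dy":0,"dz":0,"wx":0,"wy":0,"wz":0},{"fingers":0,"dx":0,"dy":0,"dz":0,"wx":0,"wy":0,"wz":0}]' 60
```

```text
clock: 7.6
position: [613.6, 4.4, 226.4]
orientation: [0.804, 0.595, 0.001, 0.001]
ft_force: [0.0, -0.1, -0.1]
gripper_width: 85.1
gripper_force: 0.0
clock: 8.4
position: [636.6, -26.9, 83.0]
orientation: [0.804, 0.595, 0.001, 0.0]
ft_force: [-0.2, 0.5, 1.2]
gripper_width: 85.3
gripper_force: 0.0
clock: 9.2
position: [636.6, -27.0, 83.2]
orientation: [0.804, 0.595, 0.001, 0.001]
ft_force: [-0.4, 0.4, 5.9]
gripper_width: 45.2
gripper_force: 62.9
```

```bash
python3 -m jog '[{"fingers":0,"dx":0,"dy":0,"dz":0.015,"wx":0,"wy":0,"wz":0},{"fingers":0,"dx":0,"dy":0,"dz":0.03,"wx":0,"wy":0,"wz":0},{"fingers":0,"dx":0,"dy":0,"dz":0.03,"wx":0,"wy":0,"wz":0},{"fingers":0,"dx":0,"dy":0,"dz":0.03,"wx":0,"wy":0,"wz":0},{"fingers":0,"dx":0,"dy":0,"dz":0.03,"wx":0,"wy":0,"wz":0},{"fingers":0,"dx":0,"dy":0,"dz":0.03,"wx":0,"wy":0,"wz":0},{"fingers":0,"dx":0,"dy":0,"dz":0.03,"wx":0,"wy":0,"wz":0},{"fingers":0,"dx":0,"dy":0,"dz":0.03,"wx":0,"wy":0,"wz":0}]'
python3 -c "
from h import *
for i in range(3):
  vision.camera('wrist'); print(ctrl.state()['ft_force'])"
```

```text
clock: 10.0
position: [635.8, -27.0, 111.4]
orientation: [0.804, 0.595, -0.0, -0.0]
ft_force: [-0.2, 0.7, -6.5]
gripper_width: 45.5
gripper_force: 62.9
[-0.77076198 -0.09860011 -6.04304137]
[-0.28022233  0.19164664 -6.03599878]
[-0.14012299 -0.90224239 -5.63481254]
```

B pulls about 5.9 N (0.6 kg), so it is full too and goes in the +43 mm slot.

```bash
python3 -m jog '[{"fingers":0,"dx":0,"dy":0,"dz":0.04,"wx":0,"wy":0,"wz":0},{"fingers":0,"dx":0,"dy":0,"dz":0.08,"wx":0,"wy":0,"wz":2},{"fingers":0,"dx":-0.01,"dy":0.02,"dz":0.12,"wx":0,"wy":0,"wz":4},{"fingers":0,"dx":-0.025,"dy":0.06,"dz":0.14,"wx":0,"wy":0,"wz":6},{"fingers":0,"dx":-0.04,"dy":0.1,"dz":0.14,"wx":0,"wy":0,"wz":8.7},{"fingers":0,"dx":-0.056,"dy":0.138,"dz":0.14,"wx":0,"wy":0,"wz":8.7},{"fingers":0,"dx":-0.072,"dy":0.176,"dz":0.14,"wx":0,"wy":0,"wz":8.7},{"fingers":0,"dx":-0.088,"dy":0.214,"dz":0.14,"wx":0,"wy":0,"wz":8.7}]'
python3 -m jog '[{"fingers":0,"dx":-0.012,"dy":0.03,"dz":0,"wx":0,"wy":0,"wz":0},{"fingers":0,"dx":-0.02,"dy":0.05,"dz":0,"wx":0,"wy":0,"wz":0},{"fingers":0,"dx":-0.023,"dy":0.057,"dz":0,"wx":0,"wy":0,"wz":0},{"fingers":0,"dx":-0.023,"dy":0.057,"dz":0,"wx":0,"wy":0,"wz":0},{"fingers":0,"dx":-0.023,"dy":0.057,"dz":-0.02,"wx":0,"wy":0,"wz":0},{"fingers":0,"dx":-0.023,"dy":0.057,"dz":-0.04,"wx":0,"wy":0,"wz":0},{"fingers":0,"dx":-0.023,"dy":0.057,"dz":-0.05,"wx":0,"wy":0,"wz":0},{"fingers":0,"dx":-0.023,"dy":0.057,"dz":-0.05,"wx":0,"wy":0,"wz":0}]'
```

```text
clock: 10.95
position: [547.1, 188.3, 252.2]
orientation: [0.756, 0.654, 0.0, 0.0]
ft_force: [0.8, 1.3, -6.3]
gripper_width: 45.6
gripper_force: 64.7
clock: 11.75
position: [524.6, 242.7, 200.2]
orientation: [0.757, 0.654, -0.002, -0.0]
ft_force: [-0.4, -0.7, -6.1]
gripper_width: 45.2
gripper_force: 64.4
```

```bash
python3 -m jog '[{"fingers":0,"dx":0,"dy":0,"dz":-0.02,"wx":0,"wy":0,"wz":0},{"fingers":0,"dx":0,"dy":0,"dz":-0.045,"wx":0,"wy":0,"wz":0},{"fingers":0,"dx":0,"dy":0,"dz":-0.07,"wx":0,"wy":0,"wz":0},{"fingers":0,"dx":0,"dy":0,"dz":-0.09,"wx":0,"wy":0,"wz":0},{"fingers":0,"dx":0,"dy":0,"dz":-0.1,"wx":0,"wy":0,"wz":0},{"fingers":0,"dx":0,"dy":0,"dz":-0.106,"wx":0,"wy":0,"wz":0},{"fingers":0,"dx":0,"dy":0,"dz":-0.11,"wx":0,"wy":0,"wz":0},{"fingers":0,"dx":0,"dy":0,"dz":-0.112,"wx":0,"wy":0,"wz":0}]'
python3 -m jog '[{"fingers":0,"dx":0,"dy":0,"dz":-0.001,"wx":0,"wy":0,"wz":0},{"fingers":0,"dx":0,"dy":0,"dz":-0.002,"wx":0,"wy":0,"wz":0},{"fingers":0,"dx":0,"dy":0,"dz":-0.003,"wx":0,"wy":0,"wz":0},{"fingers":0,"dx":0,"dy":0,"dz":-0.004,"wx":0,"wy":0,"wz":0},{"fingers":0,"dx":0,"dy":0,"dz":-0.004,"wx":0,"wy":0,"wz":0},{"fingers":0,"dx":0,"dy":0,"dz":-0.004,"wx":0,"wy":0,"wz":0},{"fingers":0,"dx":0,"dy":0,"dz":-0.004,"wx":0,"wy":0,"wz":0},{"fingers":0,"dx":0,"dy":0,"dz":-0.004,"wx":0,"wy":0,"wz":0}]'
```

```text
clock: 12.55
position: [525.6, 244.2, 90.6]
orientation: [0.756, 0.654, 0.001, 0.0]
ft_force: [0.0, 0.1, -5.4]
gripper_width: 45.4
gripper_force: 64.5
clock: 13.35
position: [525.1, 244.1, 86.2]
orientation: [0.756, 0.654, 0.0, 0.0]
ft_force: [-0.7, 0.6, -0.9]
gripper_width: 45.0
gripper_force: 65.0
```

```bash
python3 -m jog '[{"fingers":0,"dx":0,"dy":0,"dz":-0.001,"wx":0,"wy":0,"wz":0},{"fingers":64,"dx":0,"dy":0,"dz":-0.001,"wx":0,"wy":0,"wz":0},{"fingers":64,"dx":0,"dy":0,"dz":-0.001,"wx":0,"wy":0,"wz":0},{"fingers":64,"dx":0,"dy":0,"dz":-0.001,"wx":0,"wy":0,"wz":0},{"fingers":64,"dx":0,"dy":0,"dz":0.02,"wx":0,"wy":0,"wz":0},{"fingers":64,"dx":0,"dy":0,"dz":0.05,"wx":0,"wy":0,"wz":0},{"fingers":64,"dx":0,"dy":0,"dz":0.09,"wx":0,"wy":0,"wz":0},{"fingers":64,"dx":0,"dy":0,"dz":0.13,"wx":0,"wy":0,"wz":0}]'
python3 -m jog '[{"fingers":64,"dx":0,"dy":0,"dz":0.04,"wx":0,"wy":0,"wz":0},{"fingers":0,"dx":-0.01,"dy":-0.02,"dz":0.05,"wx":0,"wy":0,"wz":0},{"fingers":0,"dx":-0.02,"dy":-0.06,"dz":0.05,"wx":0,"wy":0,"wz":0},{"fingers":0,"dx":-0.03,"dy":-0.1,"dz":0.05,"wx":0,"wy":0,"wz":0},{"fingers":0,"dx":-0.05,"dy":-0.14,"dz":0.05,"wx":0,"wy":0,"wz":0},{"fingers":0,"dx":-0.065,"dy":-0.16,"dz":0.05,"wx":0,"wy":0,"wz":0},{"fingers":0,"dx":-0.065,"dy":-0.16,"dz":0.05,"wx":0,"wy":0,"wz":0},{"fingers":0,"dx":-0.065,"dy":-0.16,"dz":0.05,"wx":0,"wy":0,"wz":0}]'
python3 - <<'E'
from h import *
im,d,p=cam('side'); a=cv2.resize(im[150:330,190:360],(560,590),interpolation=2); cv2.imwrite('pics/s3.png',a); print(ctrl.state()['position'],ctrl.state()['gripper_width'])
P=cloud(p,im,d)
import c; s=P[...,:2]@c.u-441; t=P[...,:2]@c.v-323
m=(abs(s)<95)&(abs(t)<62)&(P[...,2]<62)&(P[...,2]>40)
n,L,st,_=cv2.connectedComponentsWithStats(m.astype(np.uint8))
for i in range(1,n):
    if st[i,4]>60: q=L==i; print(st[i,4],np.percentile(s[q],[2,98]),np.percentile(t[q],[2,98]),np.percentile(P[...,2][q],[5,50,95]))
E
```

```text
clock: 14.15
position: [525.1, 244.0, 217.5]
orientation: [0.756, 0.654, 0.0, 0.0]
ft_force: [0.4, 0.2, -0.1]
gripper_width: 54.4
gripper_force: 0.0
clock: 14.95
position: [460.4, 83.8, 266.7]
orientation: [0.757, 0.654, 0.001, 0.001]
ft_force: [-0.7, 0.9, -0.5]
gripper_width: 0.1
gripper_force: 0.0
[460.62351988  84.27849021 266.44111924] 0.045286380536490645
310 [21.36163788 66.13982292] [-48.86346727   1.16947885] [49.52206418 52.97649119 55.62773784]
318 [-62.34444739 -17.12396613] [-48.66821136   0.61608317] [49.66147283 53.05405305 55.71251514]
```

View pics/s3.png

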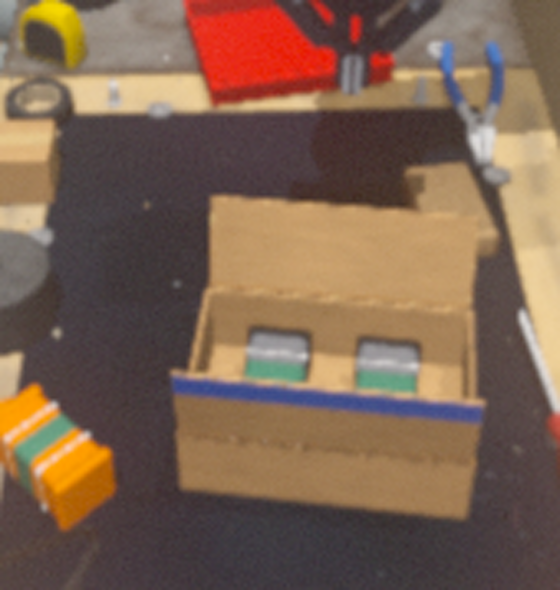

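Both cartridges lie flat and apart in the carton, at (278,355) and (388,365) in the crop, top about 53 mm up. Now fold the plain flap from outside with the shut fingertips.

```bash
python3 -m jog '[{"fingers":0,"dx":0.001,"dy":0.01,"dz":-0.035,"wx":0,"wy":0,"wz":0},{"fingers":0,"dx":0.003,"dy":0.02,"dz":-0.075,"wx":0,"wy":0,"wz":0},{"fingers":0,"dx":0.003,"dy":0.02,"dz":-0.075,"wx":0,"wy":0,"wz":0},{"fingers":0,"dx":0.005,"dy":0.035,"dz":-0.075,"wx":0,"wy":0,"wz":0},{"fingers":0,"dx":0.007,"dy":0.05,"dz":-0.075,"wx":0,"wy":0,"wz":0},{"fingers":0,"dx":0.009,"dy":0.062,"dz":-0.075,"wx":0,"wy":0,"wz":0},{"fingers":0,"dx":0.011,"dy":0.074,"dz":-0.075,"wx":0,"wy":0,"wz":0},{"fingers":0,"dx":0.012,"dy":0.084,"dz":-0.075,"wx":0,"wy":0,"wz":0}]'
python3 -m jog '[{"fingers":0,"dx":0.001,"dy":0.01,"dz":0,"wx":0,"wy":0,"wz":0},{"fingers":0,"dx":0.003,"dy":0.02,"dz":0,"wx":0,"wy":0,"wz":0},{"fingers":0,"dx":0.004,"dy":0.029,"dz":0,"wx":0,"wy":0,"wz":0},{"fingers":0,"dx":0.006,"dy":0.039,"dz":-0.005,"wx":0,"wy":0,"wz":0},{"fingers":0,"dx":0.007,"dy":0.048,"dz":-0.01,"wx":0,"wy":0,"wz":0},{"fingers":0,"dx":0.008,"dy":0.056,"dz":-0.02,"wx":0,"wy":0,"wz":0},{"fingers":0,"dx":0.009,"dy":0.063,"dz":-0.03,"wx":0,"wy":0,"wz":0},{"fingers":0,"dx":0.009,"dy":0.064,"dz":-0.038,"wx":0,"wy":0,"wz":0}]'
python3 -m jog '[{"fingers":0,"dx":0,"dy":0,"dz":-0.003,"wx":0,"wy":0,"wz":0},{"fingers":0,"dx":0,"dy":0,"dz":-0.006,"wx":0,"wy":0,"wz":0},{"fingers":0,"dx":0,"dy":0,"dz":-0.008,"wx":0,"wy":0,"wz":0},{"fingers":0,"dx":0,"dy":0,"dz":-0.009,"wx":0,"wy":0,"wz":0},{"fingers":0,"dx":0,"dy":0,"dz":-0.01,"wx":0,"wy":0,"wz":0},{"fingers":0,"dx":0,"dy":0,"dz":-0.01,"wx":0,"wy":0,"wz":0},{"fingers":0,"dx":0,"dy":0,"dz":-0.01,"wx":0,"wy":0,"wz":0},{"fingers":0,"dx":0,"dy":0,"dz":-0.01,"wx":0,"wy":0,"wz":0}]'
python3 - <<'E'
from h import *
im,d,p=cam('side'); import c; c.prof('side',im,d,p)
E
```

```text
clock: 15.8
position: [472.6, 169.4, 191.7]
orientation: [0.756, 0.654, 0.001, 0.0]
ft_force: [1.2, -0.6, 0.8]
gripper_width: 0.0
gripper_force: 0.4
clock: 16.6
position: [480.9, 232.8, 151.5]
orientation: [0.756, 0.654, -0.0, -0.0]
ft_force: [-0.0, 1.1, 0.4]
gripper_width: 0.5
gripper_force: 0.4
clock: 17.4
position: [481.1, 232.0, 143.0]
orientation: [0.756, 0.654, 0.0, 0.0]
ft_force: [-0.5, -0.3, -0.6]
gripper_width: 0.1
gripper_force: 0.0
side
10 s [340. 542.] t [289. 395.] [(391, 198), (397, 25)]
20 s [341. 544.] t [301. 395.] [(391, 197), (397, 35)]
30 s [342. 542.] t [390. 395.] [(391, 207), (397, 19)]
40 s [341. 543.] t [312. 395.] [(391, 200), (397, 34)]
50 s [344. 542.] t [314. 395.] [(313, 18), (319, 71), (325, 41), (391, 212), (397, 32)]
60 s [340. 545.] t [252. 395.] [(253, 13), (259, 13), (265, 16), (271, 15), (277, 19), (283, 15), (325, 16), (391, 167), (397, 28)]
70 s [343. 541.] t [254. 398.] [(253, 45), (259, 73), (265, 82), (271, 110), (277, 101), (283, 116), (289, 120), (295, 117), (301, 140), (307, 155), (313, 151), (319, 143), (325, 161), (331, 75), (397, 154)]
80 s [343. 538.] t [304. 400.] [(307, 21), (397, 198)]
90 s [345. 540.] t [304. 401.] [(307, 26), (397, 162), (403, 50)]
100 s [343. 539.] t [303. 403.] [(307, 29), (397, 53), (403, 162)]
110 s [344. 538.] t [295. 404.] [(307, 23), (313, 16), (403, 213)]
120 s [346. 539.] t [289. 406.] [(289, 14), (295, 20), (301, 15), (307, 47), (313, 38), (403, 209)]
130 s [344. 539.] t [288. 407.] [(289, 18), (307, 32), (313, 39), (403, 188), (409, 64)]
140 s [344. 539.] t [289. 409.] [(301, 15), (307, 41), (313, 43), (403, 111), (409, 189)]
150 s [384. 501.] t [302. 407.] [(301, 14), (307, 59), (313, 50)]
```

```bash
python3 -m jog '[{"fingers":0,"dx":0,"dy":0,"dz":-0.001,"wx":0,"wy":0,"wz":0},{"fingers":0,"dx":0,"dy":0,"dz":-0.002,"wx":0,"wy":0,"wz":0},{"fingers":0,"dx":0,"dy":0,"dz":-0.003,"wx":0,"wy":0,"wz":0},{"fingers":0,"dx":0,"dy":0,"dz":-0.004,"wx":0,"wy":0,"wz":0},{"fingers":0,"dx":0,"dy":0,"dz":-0.004,"wx":0,"wy":0,"wz":0},{"fingers":0,"dx":0,"dy":0,"dz":-0.004,"wx":0,"wy":0,"wz":0},{"fingers":0,"dx":0,"dy":0,"dz":-0.004,"wx":0,"wy":0,"wz":0},{"fingers":0,"dx":0,"dy":0,"dz":-0.004,"wx":0,"wy":0,"wz":0}]'
cat > f.py <<'E'
from h import *
import c
im,d,p=cam('side'); P=cloud(p,im,d); s=P[...,:2]@c.u-441; t=P[...,:2]@c.v-323; Z=P[...,2]
for lo in range(-70,80,10):
    m=(abs(s)>45)&(abs(s)<95)&(t>lo)&(t<lo+10)&(Z>56)&(Z<160)
    if m.sum()>5: print(lo+5,m.sum(),np.percentile(Z[m],[10,50,90]).round(1))
E
python3 f.py
```

```text
clock: 18.25
position: [481.1, 232.1, 141.4]
orientation: [0.756, 0.654, 0.001, 0.0]
ft_force: [-6.4, -3.2, 17.5]
gripper_width: -0.2
gripper_force: 8.8
-65 114 [69.2 71.  72.9]
-55 120 [69.1 70.8 72.6]
-45 119 [69.5 70.7 72.8]
-35 119 [69.  70.9 72.5]
-25 128 [69.  70.9 72.3]
-15 202 [ 69.2  71.6 156.8]
-5 134 [69.1 70.7 72.4]
5 105 [68.6 70.4 72. ]
65 68 [57.6 61.9 66.3]
75 578 [ 66.5  93.6 116.2]
```

The plain flap lies level (about 70.5 mm at every sampled y). Now go over and behind the blue flap and fold it.

```bash
python3 -m jog '[{"fingers":0,"dx":0,"dy":0,"dz":0.04,"wx":0,"wy":0,"wz":0},{"fingers":0,"dx":0,"dy":0,"dz":0.08,"wx":0,"wy":0,"wz":0},{"fingers":0,"dx":0.001,"dy":0.01,"dz":0.11,"wx":0,"wy":0,"wz":0},{"fingers":0,"dx":0.006,"dy":0.04,"dz":0.115,"wx":0,"wy":0,"wz":0},{"fingers":0,"dx":0.012,"dy":0.08,"dz":0.115,"wx":0,"wy":0,"wz":0},{"fingers":0,"dx":0.018,"dy":0.12,"dz":0.115,"wx":0,"wy":0,"wz":0},{"fingers":0,"dx":0.024,"dy":0.162,"dz":0.115,"wx":0,"wy":0,"wz":0},{"fingers":0,"dx":0.024,"dy":0.162,"dz":0.115,"wx":0,"wy":0,"wz":0}]'
python3 -m jog '[{"fingers":0,"dx":0,"dy":0,"dz":-0.03,"wx":0,"wy":0,"wz":0},{"fingers":0,"dx":0,"dy":0,"dz":-0.058,"wx":0,"wy":0,"wz":0},{"fingers":0,"dx":0,"dy":0,"dz":-0.058,"wx":0,"wy":0,"wz":0},{"fingers":0,"dx":-0.003,"dy":-0.02,"dz":-0.058,"wx":0,"wy":0,"wz":0},{"fingers":0,"dx":-0.006,"dy":-0.04,"dz":-0.058,"wx":0,"wy":0,"wz":0},{"fingers":0,"dx":-0.008,"dy":-0.052,"dz":-0.058,"wx":0,"wy":0,"wz":0},{"fingers":0,"dx":-0.009,"dy":-0.064,"dz":-0.058,"wx":0,"wy":0,"wz":0},{"fingers":0,"dx":-0.011,"dy":-0.076,"dz":-0.058,"wx":0,"wy":0,"wz":0}]'
python3 -m jog '[{"fingers":0,"dx":-0.001,"dy":-0.008,"dz":-0.004,"wx":0,"wy":0,"wz":0},{"fingers":0,"dx":-0.003,"dy":-0.016,"dz":-0.008,"wx":0,"wy":0,"wz":0},{"fingers":0,"dx":-0.004,"dy":-0.026,"dz":-0.015,"wx":0,"wy":0,"wz":0},{"fingers":0,"dx":-0.005,"dy":-0.034,"dz":-0.025,"wx":0,"wy":0,"wz":0},{"fingers":0,"dx":-0.006,"dy":-0.04,"dz":-0.035,"wx":0,"wy":0,"wz":0},{"fingers":0,"dx":-0.006,"dy":-0.041,"dz":-0.041,"wx":0,"wy":0,"wz":0},{"fingers":0,"dx":-0.006,"dy":-0.041,"dz":-0.046,"wx":0,"wy":0,"wz":0},{"fingers":0,"dx":-0.006,"dy":-0.041,"dz":-0.05,"wx":0,"wy":0,"wz":0}]'
python3 f.py
```

```text
clock: 19.1
position: [505.1, 398.2, 252.2]
orientation: [0.755, 0.656, -0.0, -0.001]
ft_force: [0.8, 0.4, 0.0]
gripper_width: 0.1
gripper_force: 0.0
clock: 19.9
position: [494.3, 317.5, 196.7]
orientation: [0.756, 0.654, 0.001, -0.0]
ft_force: [0.7, 0.7, 0.3]
gripper_width: -0.6
gripper_force: 0.4
clock: 20.7
position: [487.9, 277.0, 145.3]
orientation: [0.756, 0.654, -0.0, 0.0]
ft_force: [-2.7, -3.7, 17.5]
gripper_width: 0.0
gripper_force: 9.9
-65 54 [69.8 70.8 72.5]
-55 57 [69.6 71.2 73.1]
-45 77 [68.9 70.8 72.4]
-35 93 [69.3 70.9 72.3]
-25 119 [69.2 70.7 72.5]
-15 116 [69.4 71.  72.4]
-5 100 [73.  74.6 76.3]
5 132 [73.  75.  76.7]
15 144 [73.2 74.9 76.4]
25 143 [73.1 74.6 76.4]
35 189 [ 73.4  75.5 153.4]
45 151 [73.  74.6 76.3]
55 158 [73.3 74.8 76.3]
65 264 [60.1 73.2 76. ]
75 107 [57.4 65.  75.6]
```

Both flaps are level, blue over plain by about 4 mm. Retreat and check once more.

```bash
python3 -m jog '[{"fingers":0,"dx":0,"dy":0,"dz":0.03,"wx":0,"wy":0,"wz":0},{"fingers":0,"dx":0,"dy":0,"dz":0.07,"wx":0,"wy":0,"wz":0},{"fingers":0,"dx":0,"dy":0,"dz":0.11,"wx":0,"wy":0,"wz":0},{"fingers":0,"dx":0,"dy":0,"dz":0.15,"wx":0,"wy":0,"wz":0},{"fingers":0,"dx":0,"dy":0,"dz":0.15,"wx":0,"wy":0,"wz":0},{"fingers":0,"dx":0,"dy":0,"dz":0.15,"wx":0,"wy":0,"wz":0},{"fingers":0,"dx":0,"dy":0,"dz":0.15,"wx":0,"wy":0,"wz":0},{"fingers":0,"dx":0,"dy":0,"dz":0.15,"wx":0,"wy":0,"wz":0}]'
python3 f.py && python3 -c "
from workcell import job; print(job.finish_job())"
```

```text
clock: 21.55
position: [487.5, 276.9, 294.2]
orientation: [0.756, 0.654, -0.001, -0.0]
ft_force: [0.3, 0.0, 0.2]
gripper_width: -0.3
gripper_force: 0.0
-65 113 [69.5 71.1 72.6]
-55 115 [69.4 70.8 72.5]
-45 124 [69.1 70.8 72.6]
-35 124 [69.1 70.9 72.5]
-25 121 [69.3 71.  72.6]
-15 116 [69.6 71.2 72.6]
-5 100 [73.5 75.1 76.5]
5 131 [73.6 75.1 76.7]
15 145 [73.4 75.2 76.7]
25 142 [73.1 74.9 76.7]
35 149 [73.2 74.8 76.2]
45 145 [73.5 74.9 76.5]
55 154 [73.2 75.1 76.6]
65 284 [59.9 73.2 76.4]
75 94 [58.3 65.6 75.8]
the job is handed in; nothing more can be done
None
```

Both cartridges were full (about 0.66 and 0.60 kg by wrist force) and now lie flat in the carton, with the plain flap folded down first and the blue-striped flap over it; I handed the job in at about 21.6 s, and no verdict came back.

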